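# Take the bore of a roller bushing with a locking telescoping gauge

### The job

Measure the bore of the brass roller bushing: put the gauge down the tilted bore until its flange sits on the bushing, press its orange button in so that the plungers spring out to the wall, and let the button come back up so that they lock. Then draw the gauge out with the size still locked in and stand it upright on the black pad again, without disturbing the other things on the table.

Things in the scene. Friction and masses are not known exactly. Their poses are not given: they have to be found in the camera images.
- gauge: Telescoping bore gauge, loose, 0.24 kg, 103 mm tall, upright on the pad at the start. Origin: centre of its flat underside; z runs up its length. From below: steel spigot 41 mm in diameter, z=0 to 45 (foot 33 mm, coned over the lowest 6 mm); dark round stop flange 60 mm in diameter, z=45 to 51; square grip z=51 to 93; orange button on top. Any way round in the bore will do.
- gauge_grip (a point): Middle of the gauge's square grey grip (28 x 28 x 42 mm high, faces square to the gauge's x and y axes), 72 mm above its origin: where it is held.
- gauge_shoulder (a point): Centre of the underside of the gauge's stop flange, 45 mm above the gauge's origin on its axis; when the gauge is fully in, this meets the bushing's mouth.
- button (a joint): Orange round button on top of the gauge, 20 mm in diameter, top at z=103 mm of the gauge. 0 = up (plungers locked by a spring brake); grows as it is pressed down along the gauge, to 0.006 m. Needs 8 N to start, 10.5 N fully in. Pressed 2 mm or more it frees the plungers; let go, it springs up and locks them where they are.
- plunger_tip_a (a point): Tip of the spring plunger on the gauge's +y side, 24 mm above its origin. Each plunger slides out along y by itself, from 18 mm off the axis (retracted, 36 mm over both tips) to 27 mm (54 mm over both, too wide for the bore). They are pushed out (about 1 N) only while the button is in and cannot be put back, so do not press it before the gauge is in the bore.
- plunger_tip_b (a point): Tip of the like plunger on the gauge's -y side. With both plungers on the wall of the bore the tips are about 45 mm apart.
- bore_mouth (a point): Centre of the bushing's mouth, level with its flat top face; its z axis is the bore's axis and points out of the bore, 30 degrees from vertical, leaning to the holder's -x, roughly toward the robot.
- bushing: Brass bushing, fixed: outside diameter 72 mm, bore 45 mm in diameter, 55 mm long, with a dark steel clamp collar (lugs to 52 mm from the axis at two sides, 31 mm and more below the mouth). Origin: centre of its lower end, 55 mm below the mouth; z along the bore, outward.
- holder: Fixed holder of the bushing: grey base plate 130 x 110 x 8 mm with a tilted aluminium rest on posts. Origin: centre of its underside on the table; at yaw 0 the bore leans to -x. The mouth is at (-27.5, 0, 92.6) mm in this frame.
- pad: Black square rubber pad, 110 x 110 x 4 mm, fixed, with a thin white ring 64 mm in diameter round its middle. Origin: centre of its underside; its top is at z = 4 mm.
- tape: Bystander: roll of brown tape lying flat, 92 mm in diameter, 48 mm high, loose. Origin: centre of its underside.
- sticker_roll: Bystander: roll with a green top, 63 mm in diameter, 29 mm high, loose. Origin: centre of its underside.
- cards: Bystander: stack of grey cards, 65 x 90 x 21 mm, loose. Origin: centre of its underside.
- caliper: Bystander: caliper lying flat, 57 x 185 x 15 mm, loose. Origin: centre of its underside.
Things that resemble listed ones, but are neither listed nor needed, are in the scene too. Of the things like the gauge, leave any that is green; of the rest the smaller one is meant.

How it is judged (in metres and radians):
On the way, in this order (a step that is already met when the one before it is completed fails the run):
1. the gauge is fully in the bore, flange on the bushing, plungers still retracted (z of gauge_shoulder in the frame of bore_mouth below 0.004 m and horizontal distance between gauge_shoulder and bore_mouth below 0.006 m and angle between the z axis of gauge and the z axis of bore_mouth, either way round below 0.1 rad and distance between plunger_tip_a and plunger_tip_b below 0.039 m), for 0.2 s.
2. still fully in the bore, the plungers have sprung out to the wall and the button is up again (locked) (z of gauge_shoulder in the frame of bore_mouth below 0.004 m and horizontal distance between gauge_shoulder and bore_mouth below 0.006 m and angle between the z axis of gauge and the z axis of bore_mouth, either way round below 0.1 rad and distance between plunger_tip_a and plunger_tip_b above 0.043 m and value of joint button below 0.0015 m), for 0.2 s.
At the end, for the whole second after the job is handed in: The gauge stands upright (within 0.1 rad) and at rest on the pad, its centre within 45 mm of the pad's middle along each side of the pad, with the button up (under 1.5 mm) and the plungers locked at the size of the bore (43 to 47 mm over their tips; the bore is 45 mm) (distance between plunger_tip_a and plunger_tip_b between 0.043 and 0.047 m and value of joint button below 0.0015 m and angle between gauge's own z axis and vertical below 0.1 rad and height (world z) of gauge between 0.002 and 0.007 m and x of gauge in the frame of pad between -0.045 and 0.045 m and y of gauge in the frame of pad between -0.045 and 0.045 m and linear speed of gauge below 0.02 m/s); the robot touches nothing.
It fails at once if tape: moved more than 20 mm (distance of tape from where it was at the start of the episode above 0.02 m).
It fails at once if sticker roll: moved more than 20 mm (distance of sticker_roll from where it was at the start of the episode above 0.02 m).
It fails at once if cards: moved more than 20 mm (distance of cards from where it was at the start of the episode above 0.02 m).
It fails at once if caliper: moved more than 20 mm (distance of caliper from where it was at the start of the episode above 0.02 m).
It also fails if it takes over 58 s, if anything falls off the work surface, if the arm or the gripper's body presses on something with over 40 N, if the wrist force passes 120 N, or if a joint passes its speed limit or range.

### The arm

A 6-joint arm with a two-finger parallel gripper is mounted at the origin on a cart in front of the work surface, level with it; the furniture and walls round the work are solid. World frame = base frame: x ahead of the robot, y to its left, z up, the work surface at z = 0. Lengths are in mm, angles in rad, forces in N, time in s.
With the tool pointing down it reaches from about 250 to 725 mm from the base axis. Payload 4 kg.
Tool frame: the origin (TCP) lies at the very end of the fingers, on their centre line; the grasp point (between the pads) lies 19 mm behind it; z points along the fingers, y is the direction in which the jaws open and shut (so a half turn about z gives the same grasp; the last joint's range is limited). The gripper opens to 85 mm and grips with 20 to 120 N. Pads are 22 mm wide; open, the fingers measure 114 mm over their backs; the gripper's body (76 mm by 85 mm) begins 54 mm behind the grasp point. The pads swing forward as they close: fully open they stand 13 mm farther back than shut.
Start: joints at [-1.189, 0.241, 0.005, 1.335, 0, 1.571], TCP at [186.294, -463.998, 231.306] pointing down, gripper open.
Joint ranges: [-2.72, 2.72], [-1.05, 1.87], [-1.09, 1.28], [-1.99, 2.15], [-1.42, 1.44], [-3.14, 3.14]. Speed limits (rad/s): [2.79, 2.79, 3.14, 3.14, 3.14, 3.14].

### API

Orientations are given as a 3x3 rotation matrix whose columns are the frame's x, y, z axes.
In Python, from station import arm, imaging, order gives the robot as it stands. The module is installed in compiled form; this text tells all that it offers.
- The arm moves only by the tool drive_tool, never from a script. Its argument "plan" is a list of rows, each a list of 7 numbers: the turn, a rotation vector about the tool's x, y, z in degrees, then the shift along the tool's x, y, z in mm, then the finger opening in mm, from 0 to 85.4. A call has exactly 10 rows; each row shifts and turns the commanded pose from where the row before left it, along the tool's axes as they then stand; what a row does not reach is not made up. A row lasts 1/12 s, in which the tool goes at most 41.7 mm and 7.16 degrees, less where a joint would pass 70% of its speed; a pose out of reach is approached as far as the arm can. A call with a gripper value outside its range is refused whole. The fingers move at their own pace and stop on an object; "newtons" is the grip in N (left out, the last holds). Time passes only in rows, so rows that do not move let the fingers close, or fill a call up. It gives the time, the measured TCP pose, the force and the opening at its end, in the units of the state.
- arm.get_state(): the state, without advancing time (a new reading comes with each control period).
- imaging.get_image(name): name is "scene" or "top" or "wrist"; returns the picture (420x560x3 uint8, red, green, blue); there is no depth.
- imaging.camera_params(name): a dict with "fx", "fy", "cx", "cy" (pixels), "pose" (4x4, takes a point from camera to world coordinates); the wrist camera has in their place "mount" (4x4, takes a point from camera to tool coordinates, whose origin is the TCP and whose axes are the flange's). Camera axes: x right, y down, z forward; pixel columns grow to the right and rows downward; lengths in mm; the calibration is good to about 2 mm. A picture is of the moment at which its call begins: read the wrist's pose just before it. camera_params takes no time and is no camera call.
- order.close_job(): hands the job in, once; it reports no verdict.
The state is a dict: "time": time; "joints": joint angles; "dq": joint speeds; "tau": joint torques, N m; "tcp_pos": TCP position; "ee_rot": TCP orientation; "contact_force": force on the tool from outside, world axes, zero at the start; "moment": the same for the moment, N m; "gripper_width": opening from 0.0 (shut) to 1.0 (fully open).
Only numpy, scipy, OpenCV 4.12 (cv2) and the standard library are available. Lean on these libraries where they do the work, as an engineer would, in place of code of your own. Each camera call takes 0.05 s, during which the arm holds its last target.

## Working session

There is one attempt and no reset: what is moved stays moved. The work goes in short steps, Python scripts to look and compute and a tool call to move; the robot and the scene stay as the last step left them, time stands still between calls to the robot, and variables do not carry over. Pictures are saved under pics/ and viewed, and the job is handed in when it is done.

Besides the shell and the picture viewer there is one more tool, called after "Call:" by a JSON object that holds its "name" and its "arguments", one argument or row to a line. drive_tool: Moves the arm, as the interface text tells. Its arguments: {"type":"object","properties":{"plan":{"type":"array","items":{"type":"array","items":{"type":"number"}}},"newtons":{"type":"number"}},"required":["plan"]}

```bash
mkdir -p pics; ls
python3 - <<'E'
from station import arm, imaging
import cv2,json
s=arm.get_state();print(s)
for n in("scene","top","wrist"):
    im=imaging.get_image(n);cv2.imwrite(f"pics/{n}0.png",im[:,:,::-1])
    p=imaging.camera_params(n);print(n,{k:(v.tolist() if hasattr(v,'tolist') else v) for k,v in p.items()})
E
```

```text
pics
{'time': 0.0, 'joints': array([-1.18901233e+00,  2.41440380e-01,  3.72357423e-03,  1.33522032e+00,
        4.21734887e-05,  1.57082805e+00]), 'dq': array([-9.85139829e-05,  1.67774030e-03,  1.83378020e-05, -1.36155216e-03,
        1.54215725e-03,  1.91142209e-03]), 'tau': array([-2.11359463e-05, -3.72314501e+01,  2.52409297e+01,  1.68991339e-02,
        3.41892360e-05,  4.75071928e-06]), 'tcp_pos': array([ 186.06125807, -463.40084354,  230.39904494]), 'ee_rot': array([[ 9.28013290e-01,  3.72546318e-01, -7.58473962e-04],
       [ 3.72547088e-01, -9.28011130e-01,  2.00237588e-03],
       [ 4.21054813e-05, -2.14079869e-03, -9.99997708e-01]]), 'contact_force': array([ 0.12762503,  1.25425362, -0.72658585]), 'moment': array([0.01757768, 0.02742946, 0.0029565 ]), 'gripper_width': 0.9976884257559356}
scene {'fx': 480.97236064020075, 'fy': 480.97236064020075, 'cx': 280.2380976567002, 'cy': 206.62182702609178, 'pose': [[-0.8428740302853227, -0.28379152012114905, 0.4571933312920302, -49.0778077987895], [-0.5375682241478223, 0.4059220498530755, -0.7390857148055521, 1004.5651696511519], [0.
[... 216 characters left out ...]
ose': [[0.02373262078422425, -0.9760423583566796, 0.21628240197538703, 299.7754095516424], [-0.9997170605980925, -0.023516885222287117, 0.0035713944827438747, 52.949255265456934], [0.0016004561292963868, -0.21630596571285887, -0.9763243148345767, 1214.2317461241257], [0.0, 0.0, 0.0, 1.0]]}
wrist {'fx': 344.0801394732442, 'fy': 344.0801394732442, 'cx': 277.5835699983346, 'cy': 210.1958061727209, 'mount': [[-0.0005212327779364645, -0.9487848916553618, -0.31592239186691756, 82.26326963778224], [0.9999998641574107, -0.0004949313141349967, -0.00016348747414577841, -0.18754624246003493], [-1.2454391270273803e-06, -0.3159224341662321, 0.9487850207443893, -143.37317788646175], [0.0, 0.0, 0.0, 1.0]]}
```

View pics/scene0.png

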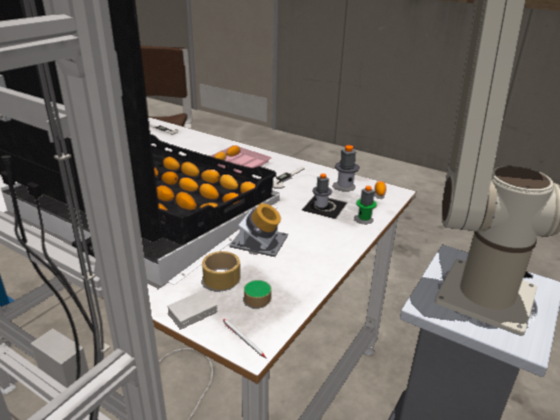

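View pics/top0.png

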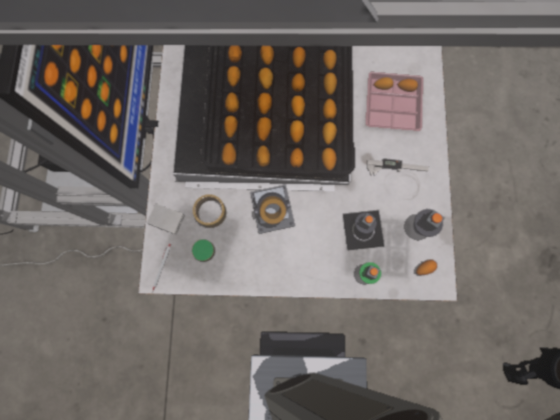

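View pics/wrist0.png

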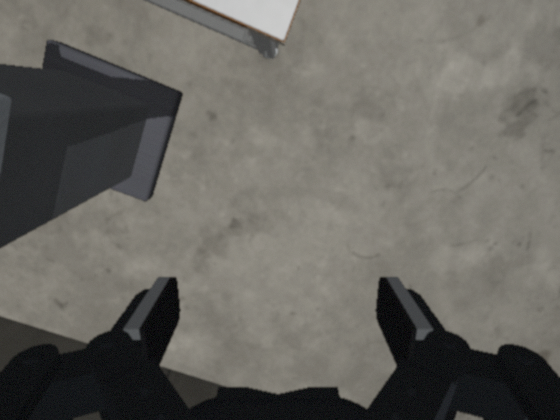

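Three gauge-like things show in the top view: one on the pad at (366,226), a green one at (370,272), and a larger one at (428,222). Ignoring the green one, the smaller of the rest is on the black pad. I'll check that in an enlarged crop.

```bash
cat > h.py <<'E'
import numpy as np, cv2
from station import arm, imaging
from scipy.spatial.transform import Rotation as R
def ray(p,T,u,v):
    d=T[:3,:3]@np.array([(u-p['cx'])/p['fx'],(v-p['cy'])/p['fy'],1.]);return T[:3,3],d
def camT(n,s=None):
    p=imaging.camera_params(n)
    if n!='wrist': return p,np.array(p['pose'])
    s=s or arm.get_state();B=np.eye(4);B[:3,:3]=s['ee_rot'];B[:3,3]=s['tcp_pos'];return p,B@np.array(p['mount'])
def onz(p,T,u,v,z):
    o,d=ray(p,T,u,v);return o+d*(z-o[2])/d[2]
def proj(p,T,X):
    c=T[:3,:3].T@(np.asarray(X,float)-T[:3,3]);return p['fx']*c[0]/c[2]+p['cx'],p['fy']*c[1]/c[2]+p['cy']
def snap(n,f):
    s=arm.get_state();im=imaging.get_image(n)[:,:,::-1].copy();cv2.imwrite(f,im)
    np.savez(f[:-3]+'npz',tcp=s['tcp_pos'],rot=s['ee_rot']);return s,im
def crop(im,x0,y0,x1,y1,k,f):
    cv2.imwrite(f,cv2.resize(im[y0:y1,x0:x1],None,fx=k,fy=k,interpolation=cv2.INTER_CUBIC))
E
python3 - <<'E'
from h import *
a=cv2.imread('pics/top0.png')
crop(a,330,190,460,290,6,'pics/c1.png')
crop(a,240,170,310,240,8,'pics/c2.png')
b=cv2.imread('pics/scene0.png');crop(b,220,140,400,260,4,'pics/c3.png')
E
```

```text
(no output)
```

View pics/c1.png

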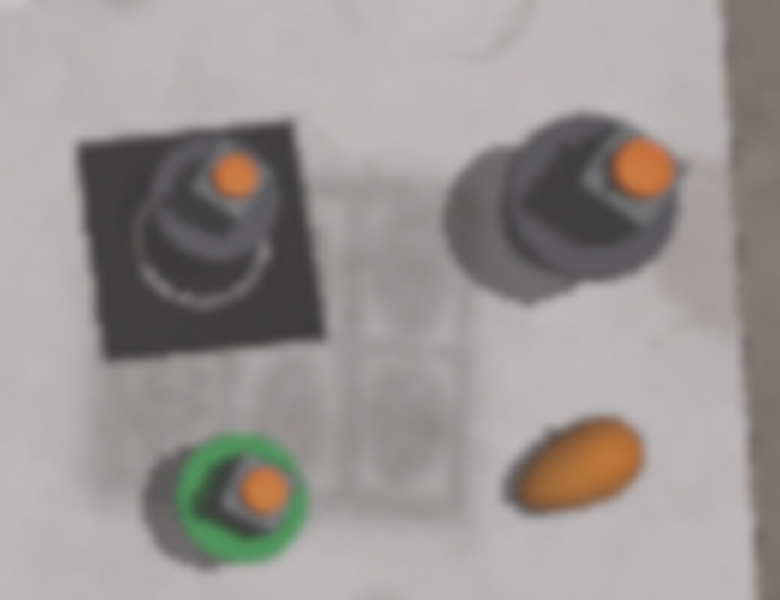

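View pics/c2.png

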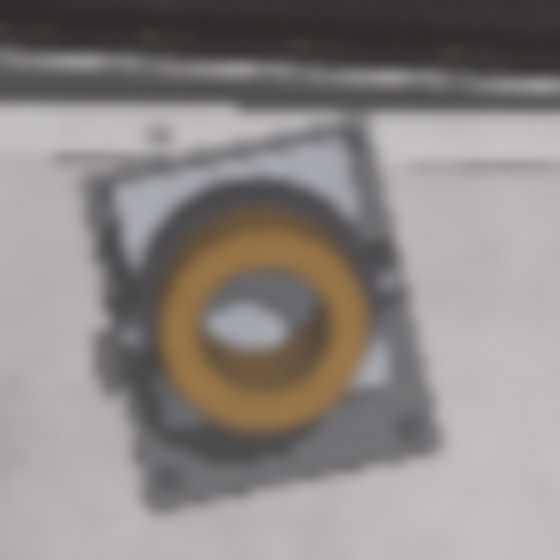

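View pics/c3.png

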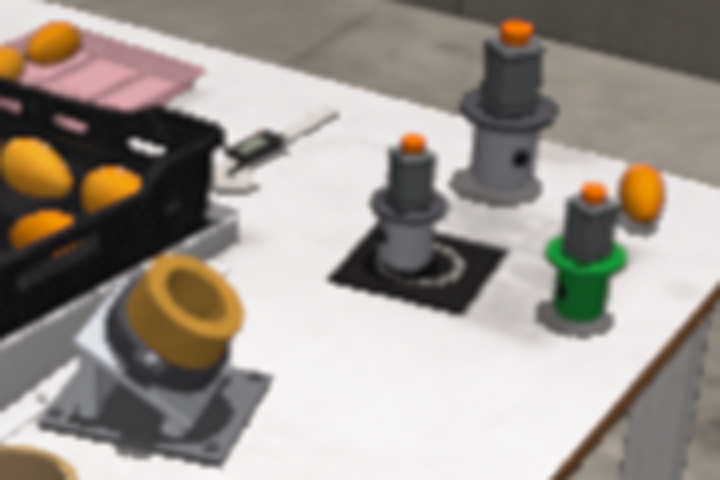

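Run:
```python
from h import *
p,T=camT('top')
f=lambda x,y,x0,y0,k,z: onz(p,T,(x+.5)/k-.5+x0,(y+.5)/k-.5+y0,z)[:2].round(1)
g=lambda x,y,z:f(x,y,330,190,6,z)
print('button',g(235,174,107),'flange',g(217,195,55))
P=[g(x,y,4) for x,y in[(80,143),(293,122),(325,338),(105,358)]];print('pad',P,np.mean(P,0))
h=lambda x,y,z:f(x,y,240,170,8,z)
print('mouth',h(266,322,92.6))
B=[h(x,y,8) for x,y in[(90,180),(360,115),(440,440),(150,505)]];print('base',B,np.mean(B,0))
print('green',g(265,488,107),'big',g(643,167,150))
# grip corners
```

```text
button [ 520.1 -153.6] flange [ 520.2 -154.7]
pad [array([554.4, -96.6]), array([ 567.5, -201.9]), array([ 460.6, -215.1]), array([ 448.3, -108.4])] [ 507.7 -155.5]
mouth [541.2 107. ]
base [array([612. , 178.4]), array([639.6,  78.5]), array([516.7,  45.8]), array([490.1, 151.1])] [564.6  113.45]
green [ 380.3 -164.4] big [ 518.9 -322.4]
```

The gauge on the pad is grey and is the smaller of the two that aren't green. The big grey one is at (-322) y and the green one is at (380,-164), so the pad one is the target, at about (520,-154). I'll move above it for a close look.

Call:
{"name": "drive_tool", "arguments": {
  "plan": [
    [0, 0, 0, 38.6, -14.8, 0, 85],
    [0, 0, 0, 38.6, -14.8, 0, 85],
    [0, 0, 0, 38.6, -14.8, 0, 85],
    [0, 0, 0, 38.6, -14.8, 0, 85],
    [0, 0, 0, 38.6, -14.8, 0, 85],
    [0, 0, 0, 38.6, -14.8, 0, 85],
    [0, 0, 0, 38.6, -14.8, 0, 85],
    [0, 0, 0, 38.6, -14.8, 0, 85],
    [0, 0, 0, 38.6, -14.8, 0, 85],
    [0, 0, 0, 38.6, -14.8, 0, 85]
  ]
}}

```text
time: 0.98
tcp_pos: [490.4, -181.0, 231.1]
ee_rot: [[0.928, 0.373, -0.0], [0.373, -0.928, 0.0], [-0.0, -0.0, -1.0]]
contact_force: [-0.2, -1.3, 0.7]
gripper_width: 0.998
```

Run:
```python
from h import *
s,im=snap('wrist','pics/w1.png');print(s['tcp_pos'])
p,T=camT('wrist',s)
for X in [(520,-154,107),(520,-154,55),(508,-155,4)]:print(proj(p,T,X))
cv2.imwrite('pics/w1b.png',im)
crop(im,150,60,410,255,3,'pics/w1c.png')
```

```text
[ 490.37201748 -181.02374299  231.09066956]
(np.float64(259.8441039370685), np.float64(156.09798651719302))
(np.float64(262.61096485088285), np.float64(146.6720340901129))
(np.float64(261.4288416942702), np.float64(150.76690194696468))
```

View pics/w1c.png

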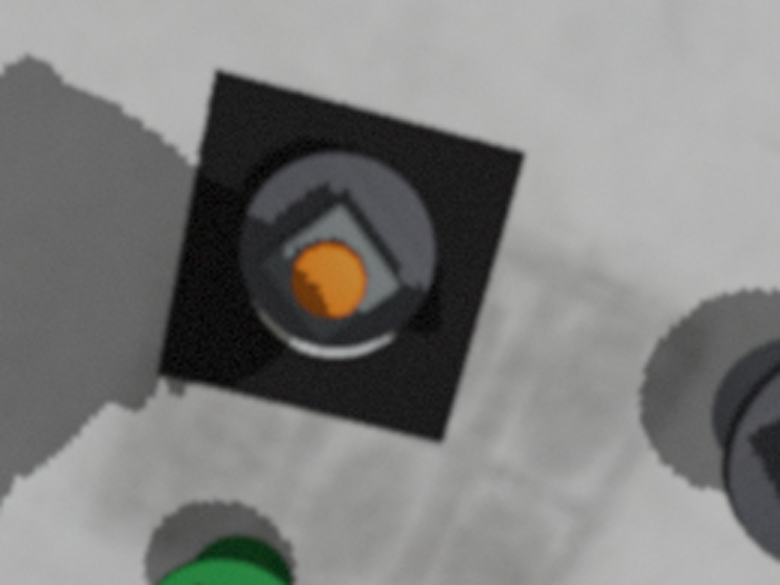

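Run:
```python
from h import *
d=np.load('pics/w1.npz');p,T=camT('wrist',dict(tcp_pos=d['tcp'],ee_rot=d['rot']))
g=lambda x,y,z:onz(p,T,(x+.5)/3-.5+150,(y+.5)/3-.5+60,z)[:2]
print('button',g(329,280,107),'flange',g(338,254,55))
t,r,l=g(341,203,97),g(402,284,97),g(285,247,97)
print(t,r,l,np.linalg.norm(t-r),np.linalg.norm(t-l),(r+l)/2)
for v in(r-t,t-l):print(np.degrees(np.arctan2(v[1],v[0])))
P=[g(*q,4) for q in[(217,71),(524,154),(442,440),(161,374)]];print(np.mean(P,0),P)
```

```text
button [ 522.10258734 -152.77169292] flange [ 521.89856388 -152.99492889]
[ 540.45128426 -148.59449241] [ 526.73649065 -171.46037385] [ 524.26542692 -138.89130184] 26.6635349790849 18.871509877748228 [ 525.50095879 -155.17583784]
-120.95503128067057
-30.942086001799336
[ 510.28145577 -154.43851938] [array([556.58302444, -93.66382861]), array([ 570.55999025, -200.73182488]), array([ 464.51201683, -214.77412656]), array([ 449.47079156, -108.58429747])]
```

The close crop confirms the grey gauge on the pad at (329,280). It stands at (522,-153), with its grip faces at 59 deg and -31 deg. I'll turn the tool by 37 deg and descend.

Call:
{"name": "drive_tool", "arguments": {
  "plan": [
    [0, 0, 0, 19.9, -7.1, 10, 85],
    [0, 0, 0, 19.9, -7.1, 10, 85],
    [0, 0, -6.2, 0, 0, 15, 85],
    [0, 0, -6.2, 0, 0, 15, 85],
    [0, 0, -6.2, 0, 0, 15, 85],
    [0, 0, -6.2, 0, 0, 15, 85],
    [0, 0, -6.2, 0, 0, 15, 85],
    [0, 0, -6.2, 0, 0, 10, 85],
    [0, 0, 0, 0, 0, 5, 85],
    [0, 0, 0, 0, 0, 0, 85]
  ]
}}

```text
time: 1.87
tcp_pos: [519.7, -154.7, 119.7]
ee_rot: [[0.516, 0.856, -0.003], [0.856, -0.516, 0.001], [-0.001, -0.003, -1.0]]
contact_force: [-0.3, 0.1, -0.6]
gripper_width: 0.998
```

Run:
```python
from h import *
s,im=snap('wrist','pics/w2.png');print(s['tcp_pos'],s['ee_rot'].round(3),s['joints'])
```

```text
[ 519.71143859 -154.65598049  119.70358167] [[ 0.516  0.856 -0.003]
 [ 0.856 -0.516  0.001]
 [-0.001 -0.003 -1.   ]] [-2.89226538e-01  3.98374909e-01 -7.34486049e-02  1.10242679e+00
 -1.61507749e-05  1.82416900e+00]
```

View pics/w2.png

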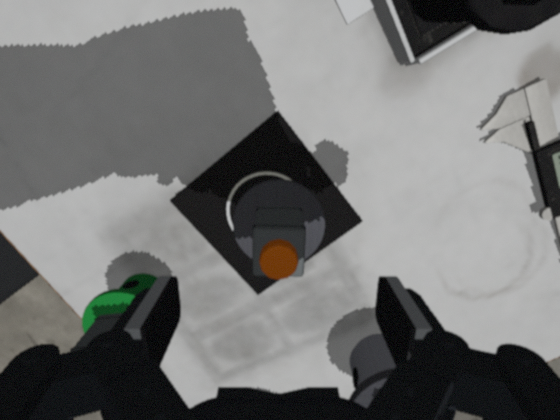

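Run:
```python
from h import *
d=np.load('pics/w2.npz');p,T=camT('wrist',dict(tcp_pos=d['tcp'],ee_rot=d['rot']))
for q in[(279,258,107),(280,222,55)]:
  X=onz(p,T,*q);print(X,d['rot'].T@(X-d['tcp']))
```

```text
[ 523.15880285 -150.96321804  107.        ] [ 4.9536564   1.08782175 12.69565809]
[ 523.6923303  -151.44107823   55.        ] [ 4.86575978  1.96512597 64.69311585]
```

Call:
{"name": "drive_tool", "arguments": {
  "plan": [
    [0, 0, 0, 4.5, 1.3, 0, 85],
    [0, 0, 0, 0, 0, 15, 85],
    [0, 0, 0, 0, 0, 15, 85],
    [0, 0, 0, 0, 0, 15, 85],
    [0, 0, 0, 0, 0, 14.5, 85],
    [0, 0, 0, 0, 0, 0, 60],
    [0, 0, 0, 0, 0, 0, 40],
    [0, 0, 0, 0, 0, 0, 20],
    [0, 0, 0, 0, 0, 0, 20],
    [0, 0, 0, 0, 0, 0, 20]
  ],
  "newtons": 50
}}

```text
time: 2.75
tcp_pos: [525.5, -151.8, 63.2]
ee_rot: [[0.514, 0.858, 0.002], [0.858, -0.514, -0.0], [0.001, 0.002, -1.0]]
contact_force: [0.8, 0.5, 2.2]
gripper_width: 0.322
```

Run:
```python
from h import *
s,im=snap('wrist','pics/w3.png');print(s['tcp_pos'],s['ee_rot'].round(3),s['contact_force'],s['gripper_width']*85.4)
```

```text
[ 525.45925128 -151.80183078   63.1758207 ] [[ 0.514  0.858  0.002]
 [ 0.858 -0.514 -0.   ]
 [ 0.001  0.002 -1.   ]] [0.77513278 0.48873542 2.18422091] 27.457543344293278
```

View pics/w3.png

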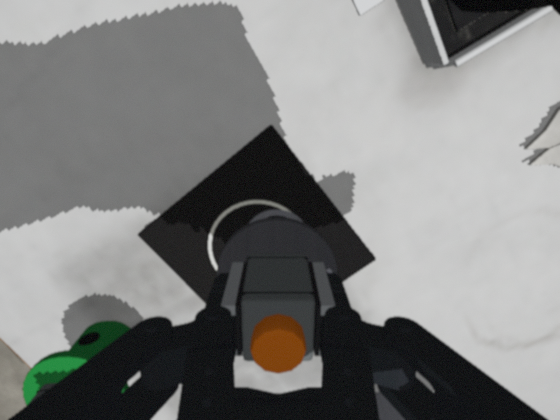

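Call:
{"name": "drive_tool", "arguments": {
  "plan": [
    [0, 0, 0, 0, 0, -15, 20],
    [0, 0, 0, 0, 0, -30, 20],
    [0, 0, 0, 0, 0, -35, 20],
    [0, 0, 0, 0, 0, -35, 20],
    [0, 0, 0, 0, 0, -35, 20],
    [0, 0, 0, 26, -23.7, 0, 20],
    [0, 0, 0, 26, -23.7, 0, 20],
    [0, 0, 0, 26, -23.7, 0, 20],
    [0, 0, 0, 26, -23.7, 0, 20],
    [0, 0, 0, 26, -23.7, 0, 20]
  ]
}}

```text
time: 3.63
tcp_pos: [488.7, 22.0, 212.0]
ee_rot: [[0.515, 0.857, 0.0], [0.857, -0.515, 0.0], [0.0, 0.0, -1.0]]
contact_force: [0.5, 0.1, -1.5]
gripper_width: 0.321
```

Run:
```python
from h import *
s,im=snap('wrist','pics/w4.png');print(s['time'],s['tcp_pos'],s['ee_rot'].round(3),s['contact_force'],s['gripper_width']*85.4,s['dq'].round(3))
d=np.load('pics/w3.npz');p,T=camT('wrist',dict(tcp_pos=d['tcp'],ee_rot=d['rot']))
X=onz(p,T,278,343,107);print(X,d['rot'].T@(X-d['tcp']))
```

```text
3.6333 [488.7362321   22.03779638 211.95488706] [[ 0.515  0.857  0.   ]
 [ 0.857 -0.515  0.   ]
 [ 0.     0.    -1.   ]] [ 0.5066961   0.08329609 -1.49131024] 27.40802505359096 [ 0.848 -0.15  -0.196 -0.054  0.004  0.833]
[ 525.80572464 -151.98667691  107.        ] [  0.05835276   0.49401311 -43.82311547]
```

View pics/w4.png

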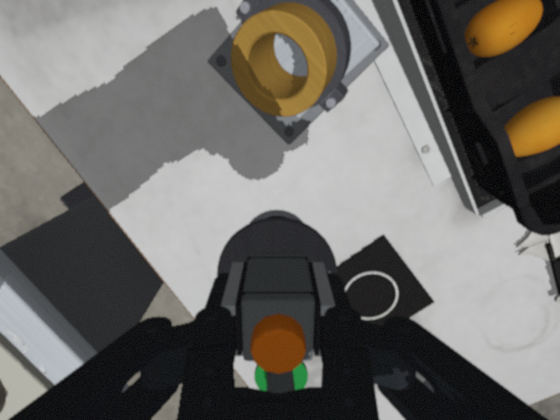

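Call:
{"name": "drive_tool", "arguments": {
  "plan": [
    [0, 0, 0, 25, 0, 0, 20],
    [0, 0, 0, 20, 0, 0, 20],
    [0, 0, 0, 0, 0, 0, 20],
    [0, 0, 0, 0, 0, 0, 20],
    [0, 0, 0, 0, 0, 0, 20],
    [0, 0, 0, 0, 0, 0, 20],
    [0, 0, 0, 0, 0, 0, 20],
    [0, 0, 0, 0, 0, 0, 20],
    [0, 0, 0, 0, 0, 0, 20],
    [0, 0, 0, 0, 0, 0, 20]
  ]
}}

```text
time: 4.52
tcp_pos: [512.6, 59.0, 211.9]
ee_rot: [[0.515, 0.857, 0.0], [0.857, -0.515, 0.0], [0.0, 0.0, -1.0]]
contact_force: [-0.3, 0.0, -2.1]
gripper_width: 0.317
```

Run:
```python
from h import *
s,im=snap('wrist','pics/w5.png');print(s['time'],s['tcp_pos'],s['ee_rot'].round(3),s['dq'].round(3),s['joints'].round(3),s['contact_force'])
crop(im,190,10,400,220,3.5,'pics/w5c.png') if 0 else crop(im,190,20,390,220,3,'pics/w5c.png')
```

```text
4.5167 [512.63173496  58.97136153 211.90463769] [[ 0.515  0.857  0.   ]
 [ 0.857 -0.515  0.   ]
 [ 0.     0.    -1.   ]] [ 0.004  0.002  0.     0.    -0.001 -0.001] [0.115 0.281 0.008 1.298 0.    2.226] [-2.89302474e-01  2.04610954e-03 -2.09546662e+00]
```

View pics/w5c.png

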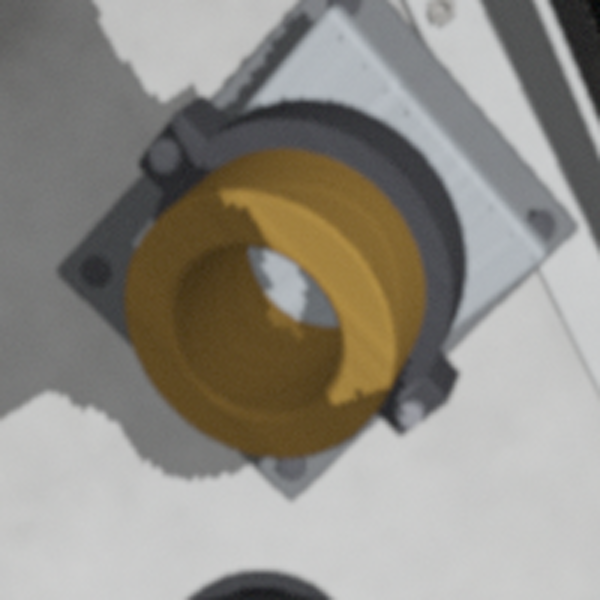

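```bash
cat > fit.py <<'E'
from h import *
from scipy.optimize import least_squares
d=np.load('pics/w5.npz');p,T=camT('wrist',dict(tcp_pos=d['tcp'],ee_rot=d['rot']))
im=cv2.imread('pics/w5.png')
c2=lambda x,y:np.array([(x+.5)/3-.5+190,(y+.5)/3-.5+20])
cor=[((-65,55,8),c2(58,268)),((-65,-55,8),c2(292,498)),((65,-55,8),c2(578,225))]
outer=[c2(*q) for q in[(125,300),(285,458),(165,398),(200,438),(145,235)]]
inner=[c2(*q) for q in[(173,310),(262,412),(197,375),(255,247),(345,350)]]
def H(q):
    M=np.eye(4);M[:3,:3]=R.from_euler('z',q[2]).as_matrix();M[:3,3]=[q[0],q[1],0];return M
t=np.linspace(0,2*np.pi,181)
Ry=R.from_euler('y',-30,degrees=True).as_matrix()
def circ(q,r,m=(-27.5,0,92.6)):
    X=np.stack([r*np.cos(t),r*np.sin(t),0*t]);Y=H(q)[:3,:3]@(Ry@X+np.array(m)[:,None])+H(q)[:3,3:4]
    return np.array([proj(p,T,v) for v in Y.T])
def res(q,cw=1):
    e=[]
    for X,u in cor: e+=list(cw*(np.array(proj(p,T,(H(q)@[*X,1])[:3]))-u))
    for pts,r in((outer,36),(inner,22.5)):
        C=circ(q,r)
        for u in pts:
            e.append(np.min(np.hypot(*(C-u).T)))
    return e
for cw in(1,.2,0.02):
    s=least_squares(res,[565,113,.25],args=(cw,));q=s.x;print(cw,q,np.round(s.fun,1));print('mouth',(H(q)@[-27.5,0,92.6,1])[:3])
    if cw==.2: qq=q
for X,u in cor: cv2.circle(im,tuple(np.int32(np.round(proj(p,T,(H(qq)@[*X,1])[:3])))),2,(0,0,255),-1)
for r in(36,22.5): cv2.polylines(im,[np.int32(np.round(circ(qq,r)))],True,(0,255,0))
crop(im,190,20,390,220,3,'pics/w5o.png')
E
python3 fit.py
```

```text
1 [5.67202528e+02 1.15287632e+02 2.41023192e-01] [-1.2  0.3  0.1  1.7  2.  -0.1  0.2  0.5  0.7  2.   0.7  0.2  0.4  0.6
  0.4  1.3]
mouth [540.49743568 108.72348213  92.6       ]
0.2 [5.67132105e+02 1.15613846e+02 2.67633511e-01] [-0.2  0.5  0.4  0.3  0.4 -0.6  0.1  0.4  0.7  2.   0.4  0.2  0.6  0.6
  0.6  0.8]
mouth [540.6111211  108.34147253  92.6       ]
0.02 [5.66515242e+02 1.17647297e+02 3.59599178e-01] [-0.   0.2  0.2  0.  -0.  -0.3  0.3  0.8  0.6  2.3  0.3  0.3  0.4  0.6
  1.3  0.4]
mouth [540.77419861 107.97007236  92.6       ]
```

View pics/w5o.png

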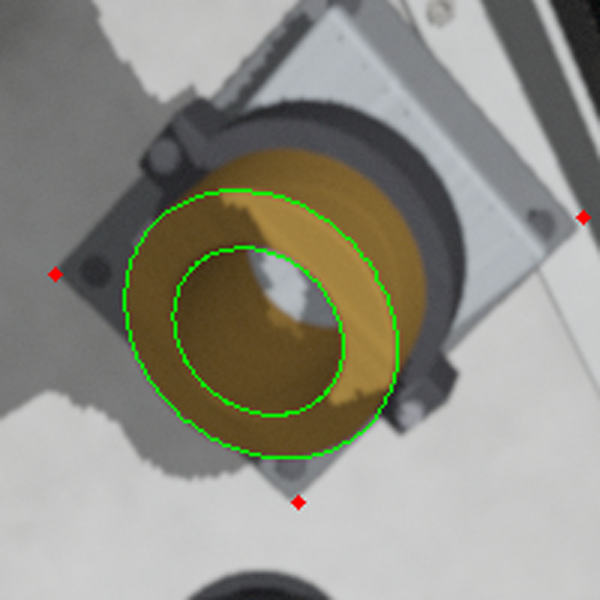

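```bash
cat >> h.py <<'E'
YAW=.245
AX=np.array([-.5*np.cos(YAW),-.5*np.sin(YAW),.75**.5]); M=np.array([540.5,108.6,92.6])
def delta(s,pos,zt,out=True):
    """turn needed (tool rotvec deg) to put tool z on zt by least rotation, and shift in current & final tool axes"""
    z=s['ee_rot'][:,2];c=np.cross(z,zt);n=np.linalg.norm(c);w=c/n*np.arctan2(n,z@zt) if n>1e-9 else c
    Rf=R.from_rotvec(w).as_matrix()@s['ee_rot']
    print('turn',np.degrees(s['ee_rot'].T@w).round(2),'shift now-axes',(s['ee_rot'].T@(pos-s['tcp_pos'])).round(2),'shift final-axes',(Rf.T@(pos-s['tcp_pos'])).round(2))
    return Rf
E
python3 - <<'E'
from h import *
s=arm.get_state()
Rf=s['ee_rot']
Rf=delta(s,M+AX*80,-AX); 
off=Rf@np.array([0,.5,0]);delta(s,M+AX*80-off,-AX);print(M+AX*80-off)
E
```

```text
turn [-21.21  21.21  -0.  ] shift now-axes [ 28.51 -29.9   50.02] shift final-axes [ 10.92 -47.49  42.83]
turn [-21.21  21.21  -0.  ] shift now-axes [ 28.54 -30.37  50.19] shift final-axes [ 10.92 -47.99  42.83]
[501.3116803   99.16642079 161.70523267]
```

Call:
{"name": "drive_tool", "arguments": {
  "plan": [
    [-4.24, 4.24, 0, 0, 0, 0, 20],
    [-4.24, 4.24, 0, 0, 0, 0, 20],
    [-4.24, 4.24, 0, 0, 0, 0, 20],
    [-4.24, 4.24, 0, 0, 0, 0, 20],
    [-4.24, 4.24, 0, 0, 0, 0, 20],
    [0, 0, 0, 2.7, -12, 10.7, 20],
    [0, 0, 0, 2.7, -12, 10.7, 20],
    [0, 0, 0, 2.7, -12, 10.7, 20],
    [0, 0, 0, 2.7, -12, 10.7, 20],
    [0, 0, 0, 0, 0, 0, 20]
  ]
}}

```text
time: 5.4
tcp_pos: [497.9, 100.1, 158.2]
ee_rot: [[0.423, 0.77, 0.479], [0.836, -0.535, 0.122], [0.35, 0.348, -0.87]]
contact_force: [-0.6, 0.1, -2.3]
gripper_width: 0.321
```

Run:
```python
from h import *
s,im=snap('wrist','pics/w6.png');print(s['time'],s['tcp_pos'],s['dq'].round(3),s['joints'].round(3),s['contact_force'])
Rf=delta(s,M+AX*80-s['ee_rot']@[0,.5,0],-AX)
s,im2=snap('scene','pics/s6.png');crop(im2,210,130,350,260,4.5,'pics/s6c.png')
```

```text
5.4 [497.86358252 100.05555272 158.20150803] [-0.024 -0.013  0.049  0.048 -0.009 -0.031] [ 0.177 -0.027 -0.655  0.427  0.036  2.295] [-0.63476969  0.06721697 -2.29405556]
turn [-0.38  0.2   0.  ] shift now-axes [ 1.94  4.35 -1.51] shift final-axes [ 1.94  4.36 -1.47]
```

View pics/w6.png

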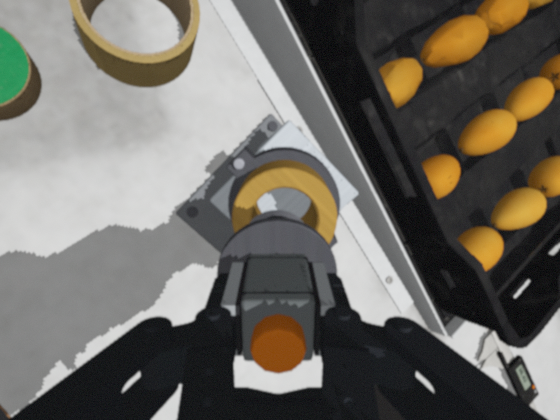

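View pics/s6c.png

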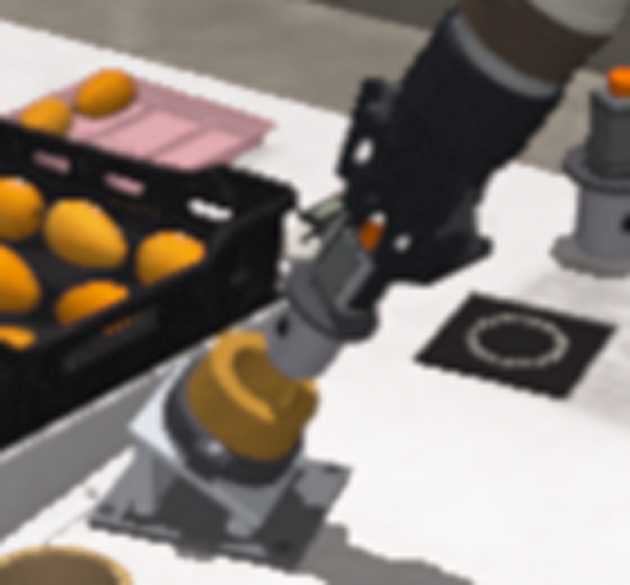

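Call:
{"name": "drive_tool", "arguments": {
  "plan": [
    [-0.4, 0.2, 0, 1.9, 4.4, -1.5, 20],
    [0, 0, 0, 0, 0, 0, 20],
    [0, 0, 0, 0, 0, 0, 20],
    [0, 0, 0, 0, 0, 0, 20],
    [0, 0, 0, 0, 0, 0, 20],
    [0, 0, 0, 0, 0, 0, 20],
    [0, 0, 0, 0, 0, 0, 20],
    [0, 0, 0, 0, 0, 0, 20],
    [0, 0, 0, 0, 0, 0, 20],
    [0, 0, 0, 0, 0, 0, 20]
  ]
}}

```text
time: 6.33
tcp_pos: [504.7, 98.4, 165.1]
ee_rot: [[0.42, 0.763, 0.491], [0.834, -0.538, 0.121], [0.356, 0.359, -0.863]]
contact_force: [-1.0, 0.3, -2.7]
gripper_width: 0.317
```

```bash
cat > chk.py <<'E'
from h import *
s,im=snap('wrist','pics/w7.png');print(s['time'],s['tcp_pos'],s['dq'].round(3),s['contact_force'])
Rf=delta(s,M+AX*80-s['ee_rot']@[0,.5,0],-AX)
p,T=camT('wrist',s)
# overlay mouth circle & expected gauge flange circle
a=np.linalg.svd(AX[None])[2][1:];t=np.linspace(0,2*np.pi,100)
for r in(36,22.5):
    C=M+r*(np.cos(t)[:,None]*a[0]+np.sin(t)[:,None]*a[1])
    cv2.polylines(im,[np.int32(np.round([proj(p,T,v) for v in C]))],True,(0,255,0))
z=s['ee_rot'][:,2];o=s['tcp_pos']+s['ee_rot']@[0,.5,0]+z*(59.2-45)
for (h,r) in((45,30),(0,16.5),(103,10)):
    o=s['tcp_pos']+s['ee_rot']@[0,.5,0]+z*(59.2-h)
    C=o+r*(np.cos(t)[:,None]*s['ee_rot'][:,0]+np.sin(t)[:,None]*s['ee_rot'][:,1])
    cv2.polylines(im,[np.int32(np.round([proj(p,T,v) for v in C]))],True,(255,0,255))
crop(im,190,130,370,380,2.4,'pics/w7o.png')
E
python3 chk.py
```

```text
6.3333 [504.65965368  98.43466443 165.06297586] [-0.001  0.001  0.001  0.002  0.001  0.001] [-1.03537098  0.30588981 -2.67436513]
turn [ 0.37 -0.2  -0.  ] shift now-axes [-1.99 -4.15  1.34] shift final-axes [-1.99 -4.14  1.38]
```

View pics/w7o.png

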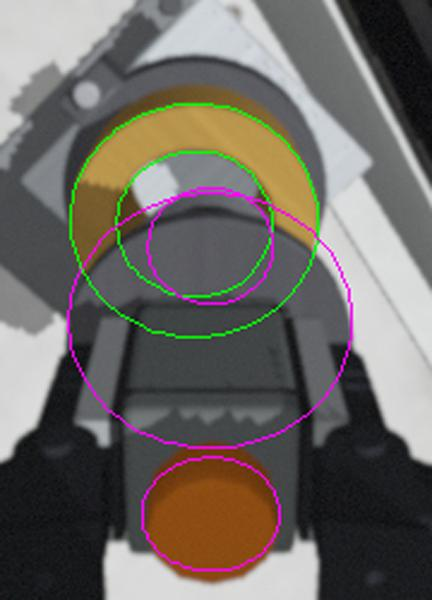

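The last reading was taken mid-motion, so that correction overshot. I'll undo it and settle.

Call:
{"name": "drive_tool", "arguments": {
  "plan": [
    [0.37, -0.2, 0, -2.0, -4.1, 1.4, 20],
    [0, 0, 0, 0, 0, 0, 20],
    [0, 0, 0, 0, 0, 0, 20],
    [0, 0, 0, 0, 0, 0, 20],
    [0, 0, 0, 0, 0, 0, 20],
    [0, 0, 0, 0, 0, 0, 20],
    [0, 0, 0, 0, 0, 0, 20],
    [0, 0, 0, 0, 0, 0, 20],
    [0, 0, 0, 0, 0, 0, 20],
    [0, 0, 0, 0, 0, 0, 20]
  ]
}}

```text
time: 7.22
tcp_pos: [501.4, 99.1, 161.7]
ee_rot: [[0.422, 0.766, 0.485], [0.835, -0.537, 0.121], [0.353, 0.354, -0.866]]
contact_force: [0.5, -0.4, -2.1]
gripper_width: 0.322
```

```bash
sed -i 's/(45,30)/(45,30),(51,30)/' chk.py; python3 chk.py
python3 - <<'E'
from h import *
im=cv2.imread('pics/w7.png');crop(im,200,190,360,380,3.1,'pics/w7r.png')
E
```

```text
7.2167 [501.41198668  99.10434629 161.73455759] [-0.    -0.001  0.     0.001 -0.001 -0.   ] [ 0.45753296 -0.40166051 -2.07898562]
turn [ 0. -0. -0.] shift now-axes [-0.   -0.12 -0.02] shift final-axes [-0.   -0.12 -0.02]
```

View pics/w7o.png

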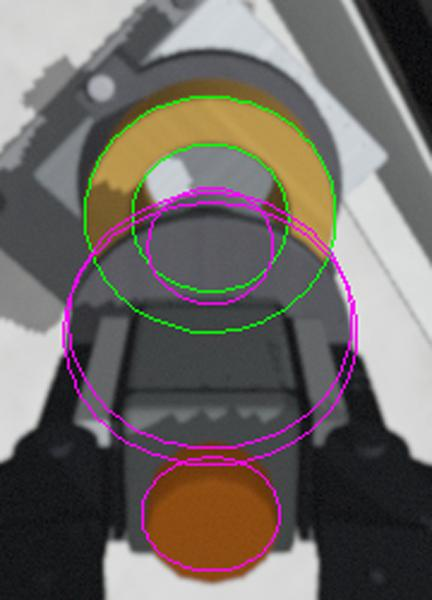

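View pics/w7r.png

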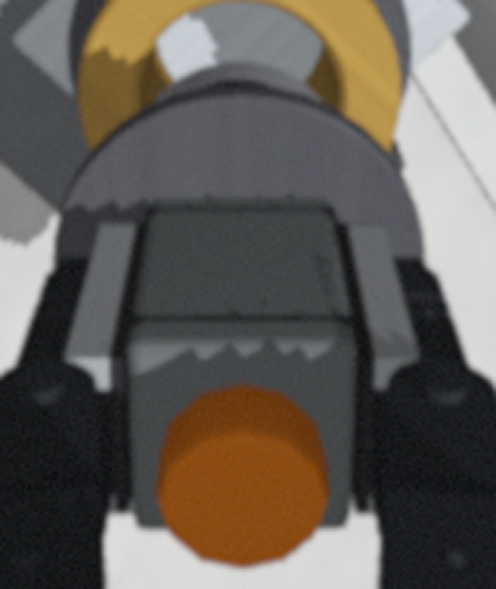

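Alignment is good: the green overlay lies on the mouth at crop (210,215), and the gauge is within about 1–2 mm. I'll start inserting.

Call:
{"name": "drive_tool", "arguments": {
  "plan": [
    [0, 0, 0, 0, 0, 8, 20],
    [0, 0, 0, 0, 0, 8, 20],
    [0, 0, 0, 0, 0, 4, 20],
    [0, 0, 0, 0, 0, 4, 20],
    [0, 0, 0, 0, 0, 4, 20],
    [0, 0, 0, 0, 0, 4, 20],
    [0, 0, 0, 0, 0, 4, 20],
    [0, 0, 0, 0, 0, 4, 20],
    [0, 0, 0, 0, 0, 0, 20],
    [0, 0, 0, 0, 0, 0, 20]
  ]
}}

```text
time: 8.1
tcp_pos: [521.1, 104.3, 127.0]
ee_rot: [[0.422, 0.766, 0.485], [0.835, -0.537, 0.122], [0.354, 0.354, -0.866]]
contact_force: [1.9, 1.9, -2.7]
gripper_width: 0.321
```

```bash
python3 chk.py;python3 -c "
from h import *
s=arm.get_state();print(s['moment'],s['ee_rot'].T@s['contact_force'])"
```

```text
8.1 [521.08266278 104.29621281 127.034938  ] [-0.001 -0.012 -0.     0.007 -0.001 -0.001] [ 1.87743238  1.93871663 -2.73606922]
turn [-0.01 -0.04  0.  ] shift now-axes [ -0.35  -0.13 -40.24] shift final-axes [ -0.38  -0.12 -40.24]
[0.31337022 0.42455225 0.18313285] [ 0.46798322 -1.44780596  3.04177709]
```

View pics/w7o.png

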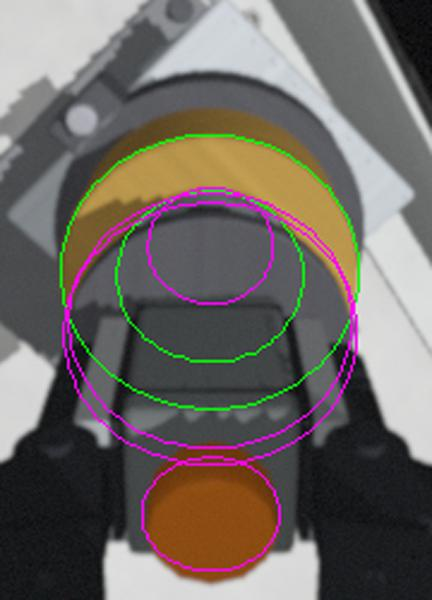

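Call:
{"name": "drive_tool", "arguments": {
  "plan": [
    [0, 0, 0, 0, 0, 3, 20],
    [0, 0, 0, 0, 0, 3, 20],
    [0, 0, 0, 0, 0, 3, 20],
    [0, 0, 0, 0, 0, 3, 20],
    [0, 0, 0, 0, 0, 3, 20],
    [0, 0, 0, 0, 0, 3, 20],
    [0, 0, 0, 0, 0, 2, 20],
    [0, 0, 0, 0, 0, 2, 20],
    [0, 0, 0, 0, 0, 0, 20],
    [0, 0, 0, 0, 0, 0, 20]
  ]
}}

```text
time: 8.98
tcp_pos: [531.8, 106.9, 108.0]
ee_rot: [[0.422, 0.766, 0.485], [0.835, -0.537, 0.122], [0.354, 0.354, -0.866]]
contact_force: [2.4, 2.9, -3.5]
gripper_width: 0.322
```

```bash
python3 chk.py;python3 -c "
from h import *
s=arm.get_state();print(s['moment'],s['ee_rot'].T@s['contact_force'])"
```

```text
8.9833 [531.79596378 106.90450552 107.99462238] [-0.001 -0.004 -0.001  0.002  0.001 -0.002] [ 2.43096495  2.90976657 -3.5385188 ]
turn [-0.   -0.03 -0.  ] shift now-axes [ -0.31  -0.19 -62.24] shift final-axes [ -0.35  -0.19 -62.24]
[0.61323588 0.06421632 0.3528807 ] [ 2.64095108 -0.86181494  3.99772669]
```

View pics/w7o.png

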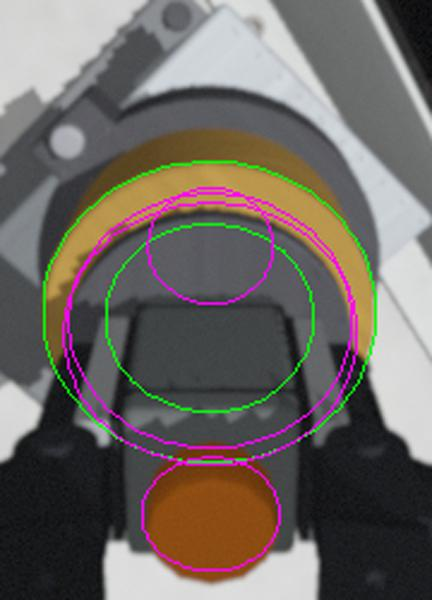

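Call:
{"name": "drive_tool", "arguments": {
  "plan": [
    [0, 0, 0, 0, 0, 1, 20],
    [0, 0, 0, 0, 0, 1, 20],
    [0, 0, 0, 0, 0, 1, 20],
    [0, 0, 0, 0, 0, 0.7, 20],
    [0, 0, 0, 0, 0, 0, 20],
    [0, 0, 0, 0, 0, 0, 20],
    [0, 0, 0, 0, 0, 0, 20],
    [0, 0, 0, 0, 0, 0, 20],
    [0, 0, 0, 0, 0, 0, 20],
    [0, 0, 0, 0, 0, 0, 20]
  ]
}}

```text
time: 9.87
tcp_pos: [533.2, 107.3, 105.8]
ee_rot: [[0.421, 0.766, 0.486], [0.835, -0.537, 0.122], [0.354, 0.354, -0.865]]
contact_force: [-5.6, 3.1, 9.3]
gripper_width: 0.324
```

```bash
python3 chk.py;python3 -c "
from h import *
s=arm.get_state();print(s['moment'],s['ee_rot'].T@s['contact_force'])"
```

```text
9.8667 [533.19129662 107.27839348 105.83778323] [-0.002  0.    -0.     0.    -0.001  0.002] [-5.64569948  3.14744525  9.3085846 ]
turn [ 0.04 -0.07 -0.  ] shift now-axes [ -0.41  -0.25 -64.83] shift final-axes [ -0.49  -0.3  -64.83]
[0.50837288 0.55007871 0.35434805] [  3.65403377  -2.93075749 -10.91168978]
```

Call:
{"name": "drive_tool", "arguments": {
  "plan": [
    [0, 0, 0, 0, 0, 1, 20],
    [0, 0, 0, 0, 0, 0, 20],
    [0, 0, 0, 0, 0, 0, 20],
    [0, 0, 0, 0, 0, 0, 20],
    [0, 0, 0, 0, 0, 0, 20],
    [0, 0, 0, 0, 0, 0, 20],
    [0, 0, 0, 0, 0, 0, 20],
    [0, 0, 0, 0, 0, 0, 20],
    [0, 0, 0, 0, 0, 0, 20],
    [0, 0, 0, 0, 0, 0, 20]
  ]
}}

```text
time: 10.75
tcp_pos: [533.2, 107.5, 105.5]
ee_rot: [[0.421, 0.766, 0.486], [0.835, -0.537, 0.122], [0.355, 0.354, -0.865]]
contact_force: [-13.0, 2.2, 17.8]
gripper_width: 0.317
```

```bash
python3 chk.py;python3 -c "
from h import *
s=arm.get_state();print(s['moment'],s['ee_rot'].T@s['contact_force'])
s,im2=snap('scene','pics/s8.png');crop(im2,230,160,330,260,6,'pics/s8c.png')"
```

```text
10.75 [533.23484957 107.51253123 105.51492833] [-0.001  0.001  0.    -0.     0.001  0.   ] [-12.97149808   2.23506581  17.79226463]
turn [ 0.03 -0.09  0.  ] shift now-axes [-4.800e-01 -5.000e-02 -6.516e+01] shift final-axes [ -0.59  -0.09 -65.16]
[0.5351783  0.93927987 0.30728826] [  1.62218132  -5.482806   -21.00130082]
```

View pics/w7o.png

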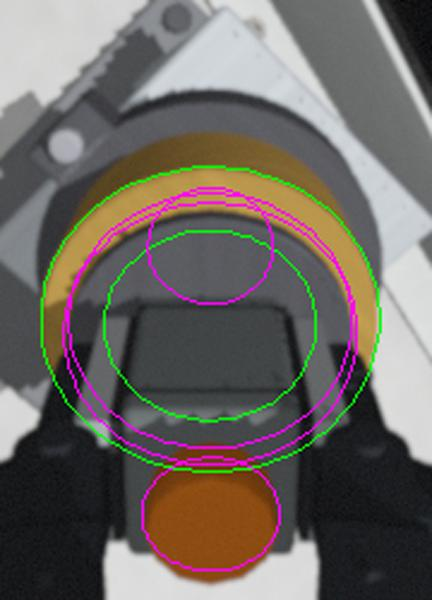

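View pics/s8c.png

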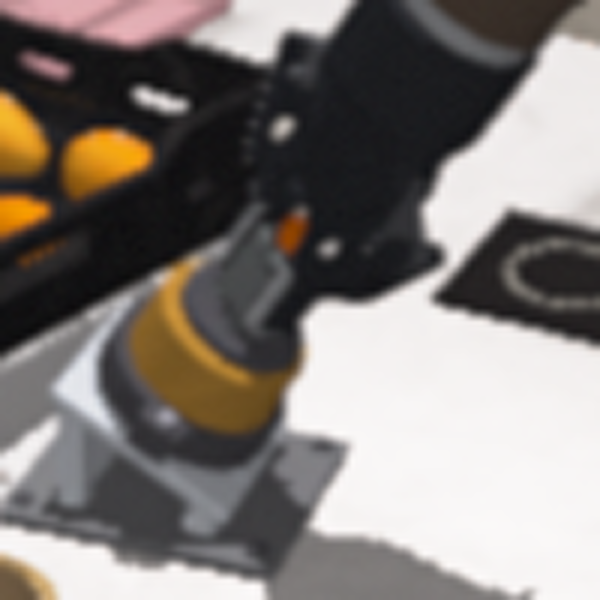

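The gauge is seated: axial force is -21 N and the flange is flush at the mouth in the scene crop at (230,330). I'll relieve the push, open, and retreat along the axis.

Call:
{"name": "drive_tool", "arguments": {
  "plan": [
    [0, 0, 0, 0, 0, -0.9, 20],
    [0, 0, 0, 0, 0, 0, 20],
    [0, 0, 0, 0, 0, 0, 70],
    [0, 0, 0, 0, 0, 0, 70],
    [0, 0, 0, 0, 0, 0, 70],
    [0, 0, 0, 0, 0, 0, 70],
    [0, 0, 0, 0, 0, -15, 70],
    [0, 0, 0, 0, 0, -20, 70],
    [0, 0, 0, 0, 0, -20, 70],
    [0, 0, 0, 0, 0, -10, 70]
  ]
}}

```text
time: 11.68
tcp_pos: [501.6, 98.7, 162.3]
ee_rot: [[0.423, 0.765, 0.486], [0.835, -0.537, 0.12], [0.353, 0.355, -0.866]]
contact_force: [0.7, 0.1, 0.2]
gripper_width: 0.822
```

Call:
{"name": "drive_tool", "arguments": {
  "plan": [
    [0, 0, 0, 0, 0, 0, 40],
    [0, 0, 0, 0, 0, 0, 10],
    [0, 0, 0, 0, 0, 0, 0],
    [0, 0, 0, 0, 0, 0, 0],
    [0, 0, 0, 0, 0, 0, 0],
    [0, 0, 0, 0, 0, 0, 0],
    [0, 0, 0, 0, 0, 0, 0],
    [0, 0, 0, 0, 0, 0, 0],
    [0, 0, 0, 0, 0, 0, 0],
    [0, 0, 0, 0, 0, 0, 0]
  ]
}}

```text
time: 12.52
tcp_pos: [501.8, 99.2, 161.0]
ee_rot: [[0.422, 0.766, 0.485], [0.835, -0.537, 0.121], [0.353, 0.354, -0.866]]
contact_force: [0.8, 0.2, -0.5]
gripper_width: 0.002
```

```bash
python3 chk.py; python3 -c "
from h import *
s,im2=snap('scene','pics/s9.png');crop(im2,230,160,330,260,6,'pics/s9c.png')"
```

```text
12.5167 [501.8212213   99.21489818 160.96946725] [ 0.001 -0.002  0.001  0.001  0.001 -0.001] [ 0.81922777  0.24131271 -0.45770425]
turn [0. 0. 0.] shift now-axes [ 0.   -0.1  -0.89] shift final-axes [ 0.   -0.1  -0.89]
```

View pics/w7.png

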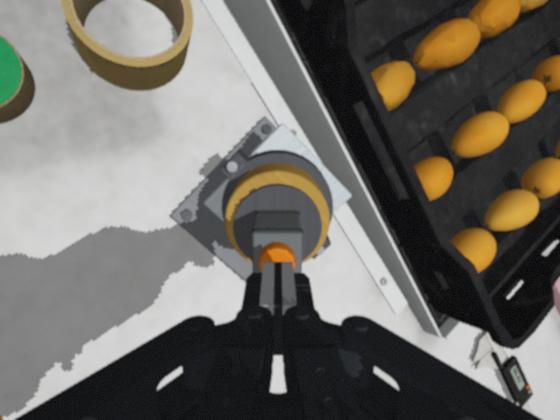

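View pics/s9c.png

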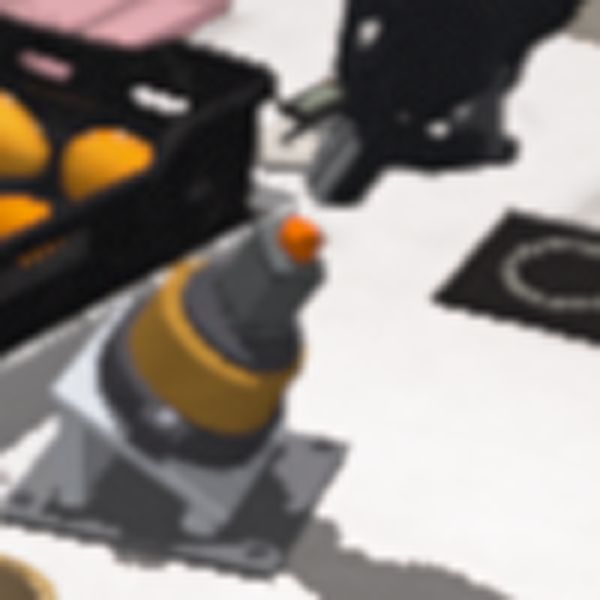

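Call:
{"name": "drive_tool", "arguments": {
  "plan": [
    [0, 0, 0, 0, 0, 8, 0],
    [0, 0, 0, 0, 0, 8, 0],
    [0, 0, 0, 0, 0, 3, 0],
    [0, 0, 0, 0, 0, 2, 0],
    [0, 0, 0, 0, 0, 1.5, 0],
    [0, 0, 0, 0, 0, 1.5, 0],
    [0, 0, 0, 0, 0, 1, 0],
    [0, 0, 0, 0, 0, 1, 0],
    [0, 0, 0, 0, 0, 0, 0],
    [0, 0, 0, 0, 0, 0, 0]
  ]
}}

```text
time: 13.45
tcp_pos: [513.9, 102.2, 138.3]
ee_rot: [[0.423, 0.766, 0.484], [0.835, -0.537, 0.121], [0.353, 0.353, -0.866]]
contact_force: [-6.6, -2.1, 7.8]
gripper_width: -0.001
```

```bash
python3 chk.py; python3 -c "
from h import *
s=arm.get_state();print(s['moment'],s['ee_rot'].T@s['contact_force'])
s,im2=snap('scene','pics/s10.png');crop(im2,230,160,330,260,6,'pics/s10c.png')"
```

```text
13.45 [513.87148099 102.21746573 138.34501095] [ 0.001 -0.001 -0.001  0.001 -0.002  0.001] [-6.59232862 -2.12426402  7.77816171]
turn [-0.03  0.04  0.  ] shift now-axes [  0.39   0.27 -26.69] shift final-axes [  0.41   0.28 -26.69]
[-0.18943864  0.87509199  0.00437803] [ -1.40061372  -2.2928664  -10.33394781]
```

View pics/s10c.png

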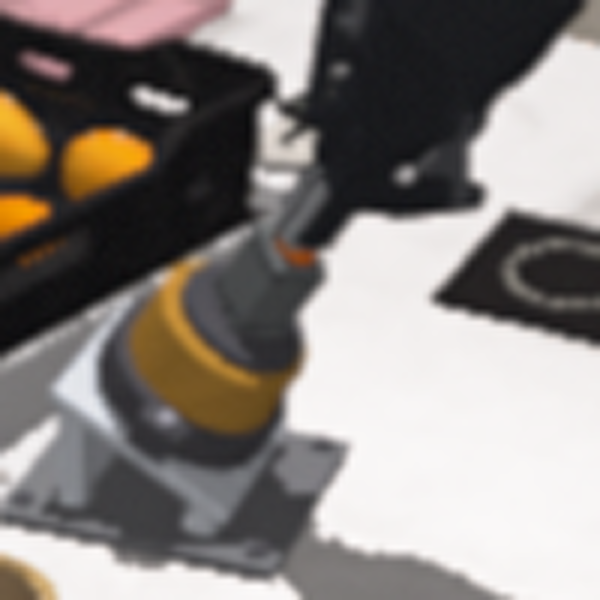

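View pics/w7.png

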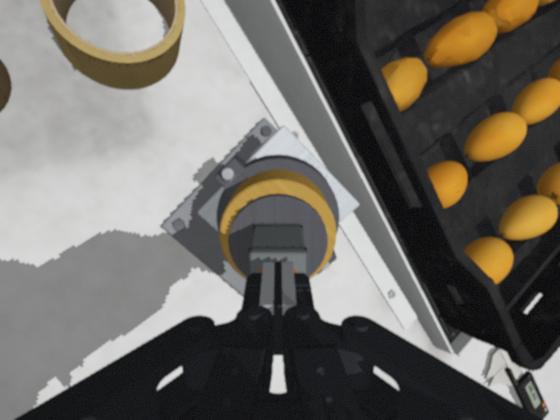

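The button is about 4.7 mm in at 10.3 N. I'll hold a bit, then release.

Call:
{"name": "drive_tool", "arguments": {
  "plan": [
    [0, 0, 0, 0, 0, 0.5, 0],
    [0, 0, 0, 0, 0, 0, 0],
    [0, 0, 0, 0, 0, 0, 0],
    [0, 0, 0, 0, 0, 0, 0],
    [0, 0, 0, 0, 0, 0, 0],
    [0, 0, 0, 0, 0, 0, 0],
    [0, 0, 0, 0, 0, -2, 0],
    [0, 0, 0, 0, 0, -4, 0],
    [0, 0, 0, 0, 0, -8, 0],
    [0, 0, 0, 0, 0, -12, 0]
  ]
}}

```text
time: 14.38
tcp_pos: [501.3, 99.2, 159.7]
ee_rot: [[0.423, 0.767, 0.483], [0.835, -0.537, 0.121], [0.352, 0.352, -0.867]]
contact_force: [0.1, -0.6, 0.0]
gripper_width: -0.002
```

Call:
{"name": "drive_tool", "arguments": {
  "plan": [
    [0, 0, 0, 0, 0, 0, 70],
    [0, 0, 0, 0, 0, 0, 70],
    [0, 0, 0, 0, 0, 0, 70],
    [0, 0, 0, 0, 0, 0, 70],
    [0, 0, 0, 0, 0, 0, 70],
    [0, 0, 0, 0, 0, 0, 70],
    [0, 0, 0, 0, 0, 0, 70],
    [0, 0, 0, 0, 0, 0, 70],
    [0, 0, 0, 0, 0, 0, 70],
    [0, 0, 0, 0, 0, 0, 70]
  ]
}}

```text
time: 15.22
tcp_pos: [502.0, 99.3, 160.5]
ee_rot: [[0.422, 0.766, 0.485], [0.835, -0.537, 0.121], [0.353, 0.354, -0.866]]
contact_force: [-0.4, 0.4, -0.9]
gripper_width: 0.82
```

```bash
python3 chk.py; python3 -c "
from h import *
s,im2=snap('scene','pics/s11.png');crop(im2,230,160,330,260,6,'pics/s11c.png')"
```

```text
15.2167 [502.02669342  99.27563568 160.51218905] [ 0.    -0.001 -0.001 -0.001  0.001 -0.001] [-0.38890637  0.39030839 -0.87588073]
turn [-0.  0. -0.] shift now-axes [ 0.03 -0.07 -1.39] shift final-axes [ 0.03 -0.07 -1.39]
```

View pics/s11c.png

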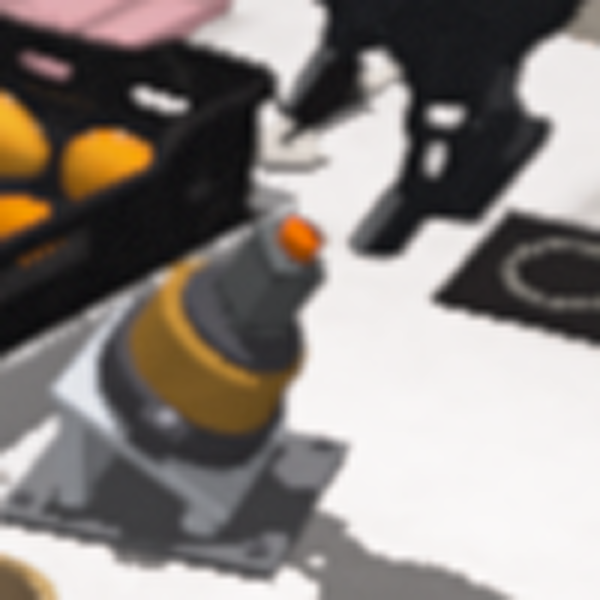

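View pics/w7.png

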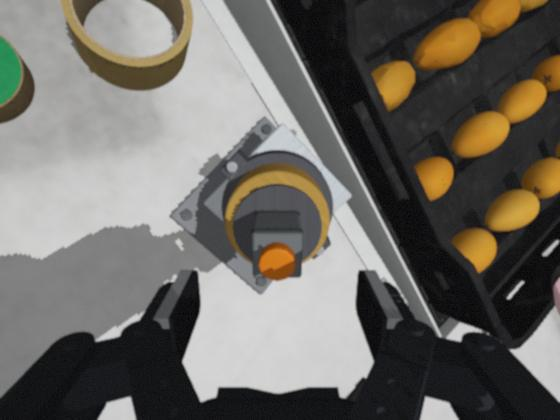

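Call:
{"name": "drive_tool", "arguments": {
  "plan": [
    [0, 0, 0, 0, 0, 15, 70],
    [0, 0, 0, 0, 0, 15, 70],
    [0, 0, 0, 0, 0, 15, 70],
    [0, 0, 0, 0, 0, 12, 70],
    [0, 0, 0, 0, 0, 6.5, 70],
    [0, 0, 0, 0, 0, 0, 45],
    [0, 0, 0, 0, 0, 0, 25],
    [0, 0, 0, 0, 0, 0, 20],
    [0, 0, 0, 0, 0, 0, 20],
    [0, 0, 0, 0, 0, 0, 20]
  ],
  "newtons": 60
}}

```text
time: 16.15
tcp_pos: [532.8, 107.2, 106.4]
ee_rot: [[0.422, 0.766, 0.486], [0.835, -0.537, 0.122], [0.354, 0.354, -0.865]]
contact_force: [-1.8, 0.7, 2.4]
gripper_width: 0.321
```

```bash
python3 chk.py; python3 -c "
from h import *
s=arm.get_state();print(s['moment'],s['ee_rot'].T@s['contact_force'],s['gripper_width']*85.4)"
```

```text
16.15 [532.84459084 107.15346435 106.42106293] [-0.001  0.001 -0.003 -0.002 -0.    -0.001] [-1.81596836  0.72092856  2.38574628]
turn [ 0.03 -0.06 -0.  ] shift now-axes [ -0.37  -0.27 -64.14] shift final-axes [ -0.44  -0.3  -64.14]
[0.00273192 0.62207848 0.04972505] [-0.28937525 -1.47875141 -3.99430025] 27.44114447780182
```

View pics/w7o.png

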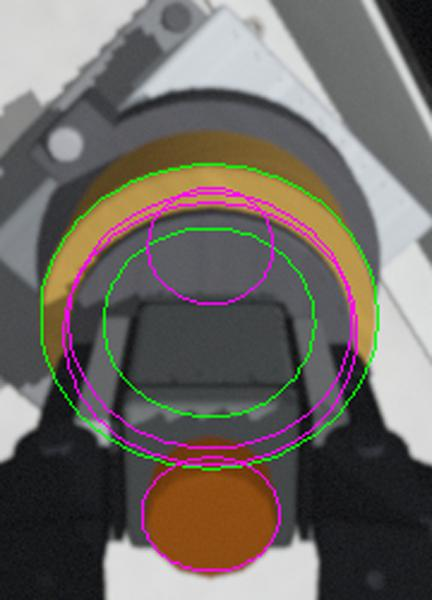

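Regripped at 27.4 mm. Drawing out along the axis.

Call:
{"name": "drive_tool", "arguments": {
  "plan": [
    [0, 0, 0, 0, 0, -2, 20],
    [0, 0, 0, 0, 0, -3, 20],
    [0, 0, 0, 0, 0, -4, 20],
    [0, 0, 0, 0, 0, -4, 20],
    [0, 0, 0, 0, 0, -4, 20],
    [0, 0, 0, 0, 0, -4, 20],
    [0, 0, 0, 0, 0, -4, 20],
    [0, 0, 0, 0, 0, -4, 20],
    [0, 0, 0, 0, 0, -4, 20],
    [0, 0, 0, 0, 0, -4, 20]
  ]
}}

```text
time: 17.03
tcp_pos: [514.6, 102.5, 138.1]
ee_rot: [[0.422, 0.766, 0.485], [0.835, -0.537, 0.121], [0.353, 0.354, -0.866]]
contact_force: [1.3, 2.1, -2.9]
gripper_width: 0.32
```

Call:
{"name": "drive_tool", "arguments": {
  "plan": [
    [0, 0, 0, 0, 0, -6, 20],
    [0, 0, 0, 0, 0, -8, 20],
    [0, 0, 0, 0, 0, -12, 20],
    [0, 0, 0, 0, 0, -15, 20],
    [0, 0, 0, 0, 0, -20, 20],
    [0, 0, 0, 0, 0, -20, 20],
    [0, 0, 0, 0, 0, 0, 20],
    [0, 0, 0, 0, 0, 0, 20],
    [0, 0, 0, 0, 0, 0, 20],
    [0, 0, 0, 0, 0, 0, 20]
  ]
}}

```text
time: 17.87
tcp_pos: [474.9, 92.3, 206.4]
ee_rot: [[0.423, 0.766, 0.483], [0.835, -0.537, 0.12], [0.352, 0.352, -0.867]]
contact_force: [0.3, -0.3, -1.8]
gripper_width: 0.319
```

```bash
python3 chk.py; python3 -c "
from h import *
s=arm.get_state();print(s['moment'],s['ee_rot'].T@s['contact_force'],s['gripper_width']*85.4)
s,im2=snap('scene','pics/s12.png');crop(im2,210,100,350,230,4.5,'pics/s12c.png')"
```

```text
17.8667 [474.90840889  92.34048092 206.43177557] [ 0.001  0.01   0.    -0.001  0.004  0.001] [ 0.29027109 -0.33514633 -1.7505487 ]
turn [-0.08  0.11 -0.  ] shift now-axes [ 1.14  0.81 52.37] shift final-axes [ 1.04  0.73 52.37]
[-0.14766825  0.72613547  0.00759897] [-0.44261412 -1.29841783  1.79263388] 27.0359669904583
```

View pics/s12c.png

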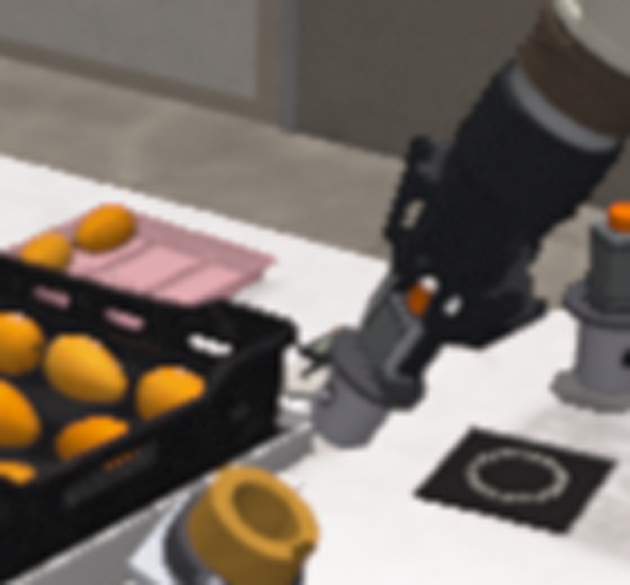

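View pics/w7o.png

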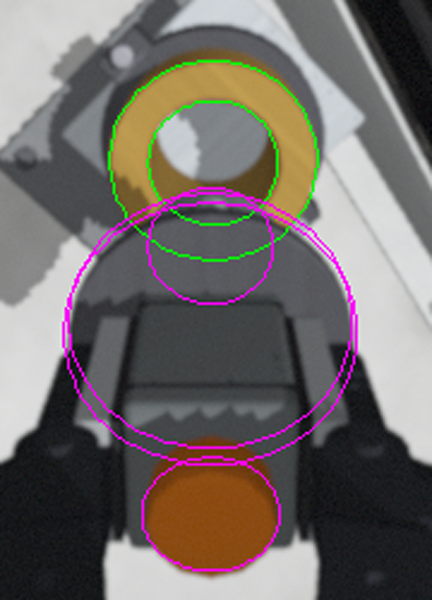

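Call:
{"name": "drive_tool", "arguments": {
  "plan": [
    [4.24, -4.24, 0, 0, 0, 0, 20],
    [4.24, -4.24, 0, 0, 0, 0, 20],
    [4.24, -4.24, 0, 0, 0, 0, 20],
    [4.24, -4.24, 0, 0, 0, 0, 20],
    [4.24, -4.24, 0, 0, 0, 0, 20],
    [0, 0, 0, -24.1, 19.6, 0, 20],
    [0, 0, 0, -24.1, 19.6, 0, 20],
    [0, 0, 0, -24.1, 19.6, 0, 20],
    [0, 0, 0, -24.1, 19.6, 0, 20],
    [0, 0, 0, -24.1, 19.6, 0, 20]
  ]
}}

```text
time: 18.8
tcp_pos: [498.3, -62.4, 206.6]
ee_rot: [[0.514, 0.858, -0.001], [0.858, -0.514, -0.0], [-0.0, -0.0, -1.0]]
contact_force: [0.3, -0.5, -2.3]
gripper_width: 0.322
```

Call:
{"name": "drive_tool", "arguments": {
  "plan": [
    [0, 0, 0, -24.1, 19.6, 0, 20],
    [0, 0, 0, -24.1, 19.6, 0, 20],
    [0, 0, 0, -24.1, 19.6, 0, 20],
    [0, 0, 0, 0, 0, 20, 20],
    [0, 0, 0, 0, 0, 20, 20],
    [0, 0, 0, 0, 0, 20, 20],
    [0, 0, 0, 0, 0, 20, 20],
    [0, 0, 0, 0, 0, 20, 20],
    [0, 0, 0, 0, 0, 0, 20],
    [0, 0, 0, 0, 0, 0, 20]
  ]
}}

```text
time: 19.63
tcp_pos: [510.1, -153.0, 106.1]
ee_rot: [[0.514, 0.858, -0.003], [0.858, -0.514, 0.001], [-0.001, -0.003, -1.0]]
contact_force: [0.3, -0.0, -1.7]
gripper_width: 0.32
```

Run:
```python
from h import *
s,im=snap('wrist','pics/w13.png')
delta(s,np.array([510.,-154.5,75]),np.array([0,0,-1.]));print(s['time'],s['tcp_pos'],s['gripper_width']*85.4)
s,im2=snap('scene','pics/s13.png');crop(im2,260,140,400,245,5,'pics/s13c.png')
```

```text
turn [-0.2   0.06 -0.  ] shift now-axes [-1.26  0.8  31.1 ] shift final-axes [-1.29  0.69 31.1 ]
19.6333 [ 510.06590013 -153.03894792  106.09755617] 27.359893541835383
```

View pics/w13.png

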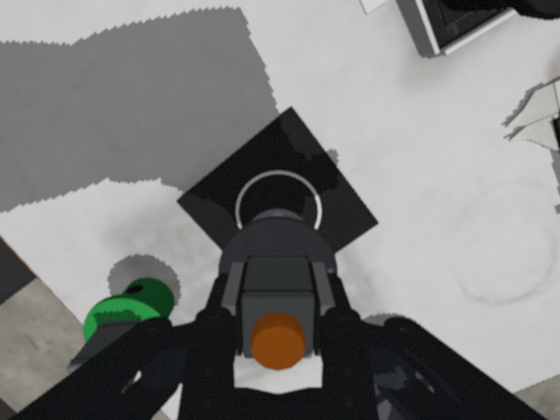

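View pics/s13c.png

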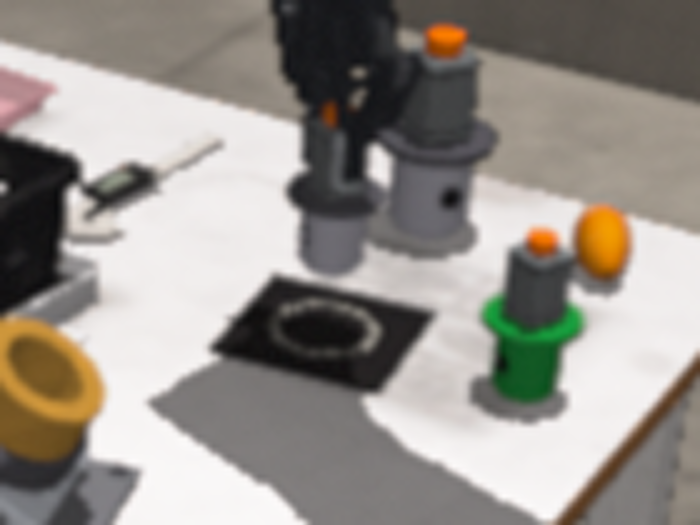

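Call:
{"name": "drive_tool", "arguments": {
  "plan": [
    [0, 0, 0, 0, 0, 15, 20],
    [0, 0, 0, 0, 0, 12, 20],
    [0, 0, 0, 0, 0, 8, 20],
    [0, 0, 0, 0, 0, 2, 20],
    [0, 0, 0, 0, 0, 1, 20],
    [0, 0, 0, 0, 0, 0, 20],
    [0, 0, 0, 0, 0, 0, 20],
    [0, 0, 0, 0, 0, 0, 20],
    [0, 0, 0, 0, 0, 0, 20],
    [0, 0, 0, 0, 0, 0, 20]
  ]
}}

```text
time: 20.57
tcp_pos: [511.3, -153.4, 70.3]
ee_rot: [[0.514, 0.858, 0.001], [0.858, -0.514, -0.0], [0.0, 0.001, -1.0]]
contact_force: [-0.2, -0.2, -1.2]
gripper_width: 0.314
```

Call:
{"name": "drive_tool", "arguments": {
  "plan": [
    [0, 0, 0, 0, 0, 1, 20],
    [0, 0, 0, 0, 0, 1, 20],
    [0, 0, 0, 0, 0, 0, 20],
    [0, 0, 0, 0, 0, 0, 20],
    [0, 0, 0, 0, 0, 0, 20],
    [0, 0, 0, 0, 0, 0, 20],
    [0, 0, 0, 0, 0, 0, 20],
    [0, 0, 0, 0, 0, 0, 20],
    [0, 0, 0, 0, 0, 0, 20],
    [0, 0, 0, 0, 0, 0, 20]
  ]
}}

```text
time: 21.4
tcp_pos: [511.0, -153.4, 67.9]
ee_rot: [[0.514, 0.858, 0.0], [0.858, -0.514, -0.0], [0.0, 0.0, -1.0]]
contact_force: [0.7, 0.3, -2.9]
gripper_width: 0.32
```

Call:
{"name": "drive_tool", "arguments": {
  "plan": [
    [0, 0, 0, 0, 0, 1, 20],
    [0, 0, 0, 0, 0, 1, 20],
    [0, 0, 0, 0, 0, 0.5, 20],
    [0, 0, 0, 0, 0, 0, 20],
    [0, 0, 0, 0, 0, 0, 20],
    [0, 0, 0, 0, 0, 0, 20],
    [0, 0, 0, 0, 0, 0, 20],
    [0, 0, 0, 0, 0, 0, 20],
    [0, 0, 0, 0, 0, 0, 20],
    [0, 0, 0, 0, 0, 0, 20]
  ]
}}

```text
time: 22.23
tcp_pos: [511.1, -153.3, 65.4]
ee_rot: [[0.514, 0.858, 0.0], [0.858, -0.514, -0.0], [0.0, 0.001, -1.0]]
contact_force: [0.3, 0.2, -1.2]
gripper_width: 0.32
```

Call:
{"name": "drive_tool", "arguments": {
  "plan": [
    [0, 0, 0, 0, 0, 0.6, 20],
    [0, 0, 0, 0, 0, 0.6, 20],
    [0, 0, 0, 0, 0, 0, 20],
    [0, 0, 0, 0, 0, 0, 20],
    [0, 0, 0, 0, 0, 0, 20],
    [0, 0, 0, 0, 0, 0, 20],
    [0, 0, 0, 0, 0, 0, 20],
    [0, 0, 0, 0, 0, 0, 20],
    [0, 0, 0, 0, 0, 0, 20],
    [0, 0, 0, 0, 0, 0, 20]
  ]
}}

```text
time: 23.07
tcp_pos: [511.1, -153.4, 64.2]
ee_rot: [[0.514, 0.858, 0.0], [0.858, -0.514, -0.0], [0.0, 0.001, -1.0]]
contact_force: [-1.2, -0.2, -2.2]
gripper_width: 0.321
```

Call:
{"name": "drive_tool", "arguments": {
  "plan": [
    [0, 0, 0, 0, 0, 0.5, 20],
    [0, 0, 0, 0, 0, 0.5, 20],
    [0, 0, 0, 0, 0, 0, 20],
    [0, 0, 0, 0, 0, 0, 20],
    [0, 0, 0, 0, 0, 0, 20],
    [0, 0, 0, 0, 0, 0, 20],
    [0, 0, 0, 0, 0, 0, 20],
    [0, 0, 0, 0, 0, 0, 20],
    [0, 0, 0, 0, 0, 0, 20],
    [0, 0, 0, 0, 0, 0, 20]
  ]
}}

```text
time: 23.9
tcp_pos: [511.1, -153.4, 63.9]
ee_rot: [[0.514, 0.858, 0.001], [0.858, -0.514, -0.0], [0.0, 0.001, -1.0]]
contact_force: [-2.6, 0.2, 6.1]
gripper_width: 0.318
```

Run:
```python
from h import *
s,im=snap('wrist','pics/w14.png');print(s['contact_force'])
s,im2=snap('scene','pics/s14.png');crop(im2,260,140,400,245,5,'pics/s14c.png')
```

```text
[-2.59278598  0.172012    6.09386666]
```

View pics/s14c.png

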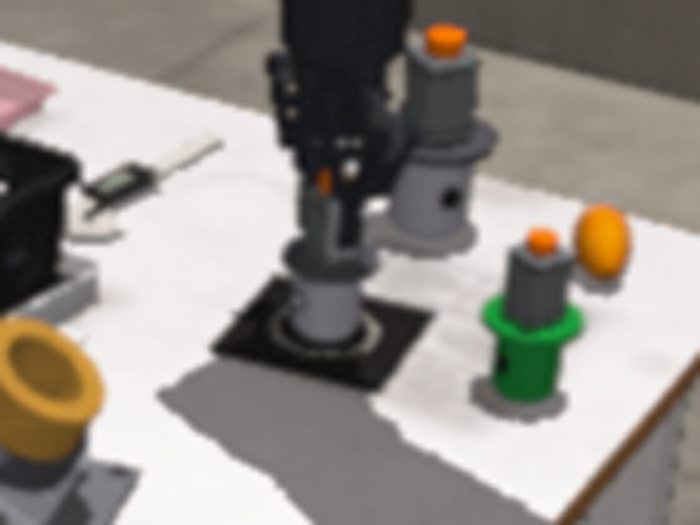

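The gauge stands in the ring with contact at about 8 N, so I'll release and rise.

Call:
{"name": "drive_tool", "arguments": {
  "plan": [
    [0, 0, 0, 0, 0, 0, 32],
    [0, 0, 0, 0, 0, 0, 40],
    [0, 0, 0, 0, 0, 0, 60],
    [0, 0, 0, 0, 0, 0, 75],
    [0, 0, 0, 0, 0, 0, 75],
    [0, 0, 0, 0, 0, 0, 75],
    [0, 0, 0, 0, 0, -10, 75],
    [0, 0, 0, 0, 0, -20, 75],
    [0, 0, 0, 0, 0, -30, 75],
    [0, 0, 0, 0, 0, -30, 75]
  ]
}}

```text
time: 24.83
tcp_pos: [510.2, -153.1, 154.0]
ee_rot: [[0.514, 0.858, -0.002], [0.858, -0.514, 0.0], [-0.0, -0.002, -1.0]]
contact_force: [0.8, 0.3, 0.3]
gripper_width: 0.875
```

Call:
{"name": "drive_tool", "arguments": {
  "plan": [
    [0, 0, 0, 0, 0, -30, 75],
    [0, 0, 0, 0, 0, -30, 75],
    [0, 0, 0, 0, 0, 0, 75],
    [0, 0, 0, 0, 0, 0, 75],
    [0, 0, 0, 0, 0, 0, 75],
    [0, 0, 0, 0, 0, 0, 75],
    [0, 0, 0, 0, 0, 0, 75],
    [0, 0, 0, 0, 0, 0, 75],
    [0, 0, 0, 0, 0, 0, 75],
    [0, 0, 0, 0, 0, 0, 75]
  ]
}}

```text
time: 25.67
tcp_pos: [510.7, -153.2, 212.5]
ee_rot: [[0.514, 0.858, -0.001], [0.858, -0.514, 0.0], [-0.0, -0.001, -1.0]]
contact_force: [1.0, 0.3, 0.6]
gripper_width: 0.879
```

Run:
```python
from h import *
s,im=snap('wrist','pics/w15.png');print(s['contact_force'],s['tcp_pos'])
s,im2=snap('scene','pics/s15.png');crop(im2,280,160,380,235,7,'pics/s15c.png')
s,im3=snap('top','pics/t15.png')
```

```text
[1.00666086 0.31578778 0.57387668] [ 510.70821691 -153.22924054  212.50170621]
```

View pics/w15.png

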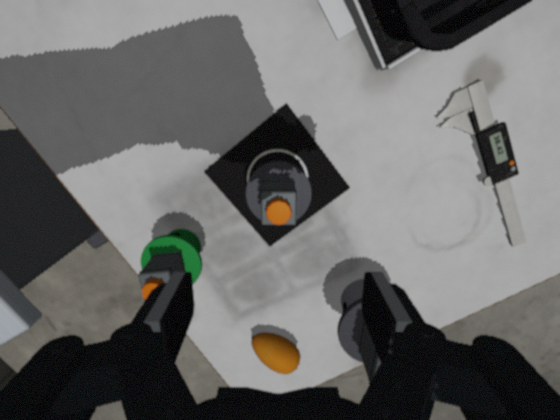

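View pics/s15c.png

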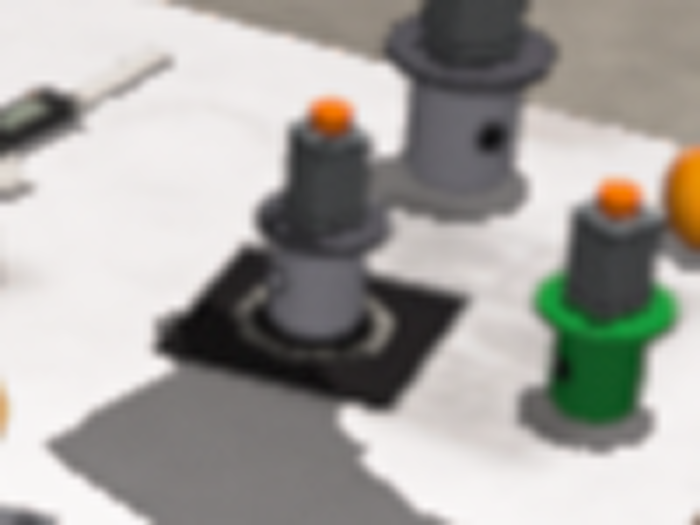

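View pics/t15.png

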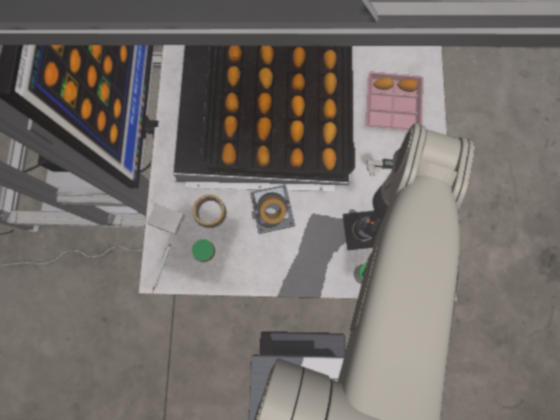

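Run:
```python
from h import *
a=cv2.imread('pics/s15.png')[183:213,305:345];b=cv2.imread('pics/s6.png')[185:225,265:305];
c=cv2.imread('pics/s12.png')[165:205,272:312]
f=lambda x:cv2.resize(x,(390,390*x.shape[0]//x.shape[1]),interpolation=cv2.INTER_CUBIC)
o=np.zeros((400,780,3),np.uint8);A,C=f(a),f(c);o[:A.shape[0],:390]=A;o[:C.shape[0],390:]=C
cv2.imwrite('pics/cmp.png',o)
```

```text
(no output)
```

View pics/cmp.png

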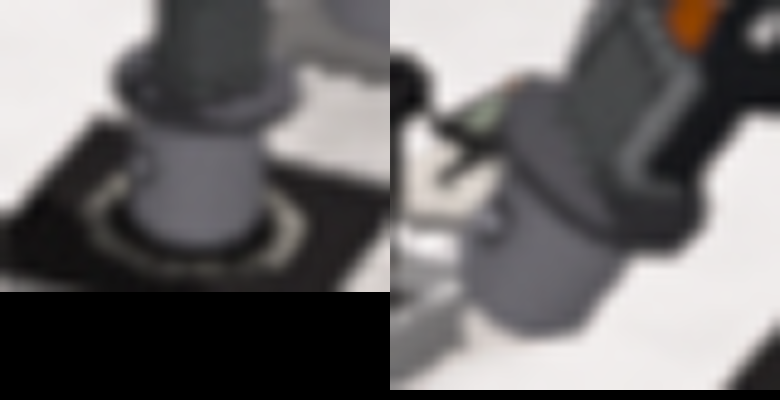

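The plunger tip sticks out of the spigot in both pictures (left at (140,165), right at (485,222)), where there was only a dark hole before. The gauge is upright inside the ring, the button is up and the arm is clear, so I'm handing in.

```bash
python3 -c "
from station import order;print(order.close_job())"
```

```text
the job is handed in; nothing more can be done
None
```

The gauge measured the bore and now stands upright on the black pad, and I handed the job in at about 26 s. No verdict was reported.

**What I did:**
- I picked up the grey gauge from the pad and slid it into the tilted bore until the flange seated, with about 21 N of axial push.
- I let go and pressed the button with closed fingers. It went in about 4.7 mm at 10.3 N, then half a millimetre further, and I held it there before releasing it.
- I took hold again, drew the gauge straight out, and set it down on the pad.

**Last checks:**
- **Position:** the gauge stands upright inside the pad's white ring, and the gripper is open and about 100 mm above it.
- **Button:** it shows up in the last camera view.
- **Plungers:** the one plunger tip in view sticks out of the spigot where there was only a hole before. I judged the 45 mm size from that and from the button travel; I did not measure it.
- **Bystanders:** the tape, sticker roll and cards look unmoved in the final top view. The arm partly hides the caliper there, but the wrist view shows it lying flat and apparently undisturbed.

One correction before insertion overshot by about 5 mm because I read the pose while the arm was still moving. I undid it before the gauge touched anything.

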